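# Seat the reader's battery cap and present the notched tea-sample slide label up

### The arm

A 7-joint arm with a two-finger parallel gripper is mounted at the origin on a cart in front of the work surface, level with it; the furniture and walls round the work are solid. World frame = base frame: x ahead of the robot, y to its left, z up, the work surface at z = 0. Lengths are in m, angles in rad, forces in N, time in s.
With the tool pointing down it reaches from about 0.4 to 0.85 m from the base axis. Payload 10.4 kg.
Tool frame: the origin (TCP) lies on the centre line of the jaws, within the pads' length; the fingertips stand 19 mm ahead of it and the grasp point (between the pads) is the TCP; z points along the fingers, y is the direction in which the jaws open and shut (so a half turn about z gives the same grasp; the last joint's range is limited). The gripper opens to 85 mm and grips with 20 to 120 N. Pads are 22 mm wide; open, the fingers measure 114 mm over their backs; the gripper's body (76 mm by 85 mm) begins 54 mm behind the grasp point. The pads swing forward as they close: fully open they stand 13 mm farther back than shut.
Start: joints at [-1.235, 0.332, -0.065, 1.46, 0.022, 1.35, -0.088], TCP at [0.219, 0.585, 0.25] pointing down, gripper open.
Joint ranges: [-2.6, 2.6], [-0.5, 2.12], [-1.47, 1.34], [0.16, 2.42], [-1.27, 4.41], [0.06, 2.06], [-2.6, 2.6]. Speed limits (rad/s): [2.22, 2.22, 2.79, 2.79, 3.14, 3.14, 3.14].

### API

Orientations are given as a rotation vector (axis times angle).
In Python, from cell import readout, optics, workorder gives the robot as it stands.
- The arm moves only by the shell command python3 -m inch 'ROWS'. ROWS is a JSON object of lists of equal length, an entry for each row: "claw": the closure in counts, from 0 (fully open) to 255 (shut); "linear": the shift along the tool's x, y, z in mm, a list of three; "spin": the turn about the tool's z in degrees. In form: {"claw": [claw, ...], "linear": [[x, y, z], ...], "spin": [spin, ...]}. A call has 1 to 12 rows; each row is the pose to reach, as a shift and turn from the pose commanded when the call began, along the tool's axes at that moment; what a row does not reach only later rows make up. A row lasts 1/12 s, in which the tool goes at most 41.7 mm and 7.16 degrees, less where a joint would pass 70% of its speed; a pose out of reach is approached as far as the arm can. A call with a gripper value outside its range is refused whole. The fingers move at their own pace and stop on an object; the grip force is fixed at half the most. Time passes only in rows, so rows that repeat a pose let the fingers close. It gives the time, the measured TCP pose, the force and the opening at its end, in the units of the state.
- readout.read_state(): the state, without advancing time (a new reading comes with each control period).
- optics.get_image(name): name is "scene" or "top" or "wrist"; returns (picture, depth): 384x512x3 uint8, red, green, blue; 384x512 float32, m along the optical axis (not along the pixel's ray), 0 where there is no reading.
- optics.calibration(name): a dict with "mtx" (3x3 intrinsics, pixels), "eye" and "rotation" of the camera in the world. Camera axes: x right, y down, z forward; pixel columns grow to the right and rows downward; lengths in m; the calibration is good to about 2 mm. A picture is of the moment at which its call begins: read the wrist's pose just before it. calibration takes no time and is no camera call; for the wrist camera it gives the pose at the moment of the call.
- workorder.finish_job(): hands the job in, once; it reports no verdict.
The state is a dict: "time_s": time; "qpos": joint angles; "qvel": joint speeds; "effort": joint torques, N m; "eef_pos": TCP position; "tool_rot": TCP orientation; "contact_force": force on the tool from outside, world axes, zero at the start; "ft_torque": the same for the moment, N m; "grip_width": finger opening in m.
Only numpy, scipy, OpenCV 4.12 (cv2) and the standard library are available. Lean on these libraries where they do the work, as an engineer would, in place of code of your own. Each camera call takes 0.05 s, during which the arm holds its last target.

### The job

First push the orange battery cap of the code reader down until it is fully home. Then take the sample slide that has the small corner notch out of the rack by its frosted end, gripping only between label and notched end so that no finger touches the yellow label or the clear window, and hold it over the middle of the reader's round pad, label about 15 cm above the table, with the slide's long edges level and its label face tipped up about 45 degrees (or flatter). Finish while still holding it there, still and clear of everything; leave the spare slide, the label roll, the glue stick and the foil pouch where they are.

Things in the scene. Friction and masses are not known exactly. Their poses are not given: they have to be found in the camera images.
- slide: Sample slide, stiff plate 130 x 6 x 56 mm, 50 g, on a long edge in a rack slot. Origin: middle of its lower edge. x: along its length to the frosted end; z: up its height; y: normal of the label face. Frosted x = -5 to 65 mm, else clear. Notch: 12 mm square step cut from the top corner of the frosted end. Seen with the notch at top left, the label faces you. Allowed grip zone x = 25 to 65 mm.
- slide_window: The part of the slide that fingers must not touch, on both faces: clear window with a brown tea spot (x = -65 to -5 mm in the slide's frame) and the label section (x = -5 to 25 mm). Origin and axes as the slide, rigidly part of it.
- label (a point): Middle of the yellow label with black bars (26 x 34 mm), on the slide's +y face only, at (10, 3, 37) mm in the slide's frame. Axes as the slide.
- grip (a point): Middle of the place to grip, at (43, 0, 40) mm in the slide's frame, 16 mm below the upper edge; axes as the slide. Pinch across y (6 mm).
- spare: Spare slide, clear all over, no notch and no label, same size, standing in the other slot of the rack. Origin: middle of its lower edge. Must stay there.
- rack: Fixed pale wooden rack 170 x 150 x 24 mm with two slots along its x, 70 mm apart (at y = +35 and -35 mm), each 134 x 7.5 mm, 18 mm deep, so a slide stands 38 mm out of it. Origin: centre of its underside on the table; may be turned any way.
- reader: Fixed code reader: grey base 180 x 200 mm, top 18 mm above the table; origin: centre of its underside. Round black pad (72 mm, white rim) at (-30, -40) mm; behind it at (70, -40) mm a 16 mm mast with a black head (70 mm wide, top about 335 mm above the table, reaching forward to x = 30 mm). x points from pad to mast. Battery cap at (-40, 68) mm.
- reading_point (a point): Point 170 mm above the table, straight above the middle of the reader's pad.
- cap (a joint): Orange battery cap, a 40 mm round pushed straight down into a black collar (52 mm across, rim 28 mm above the table): 0 = fully proud, 0.008 m = fully home at a hard stop. About 6 N of friction; it stays where it is left.
- cap_top (a point): Centre of the cap's flat top, 52 mm above the table when proud, 44 mm when home. Moves with the cap.
- roll: Loose white label roll, 90 mm across, 40 mm high, behind the work. Origin under its centre.
- glue: Loose red and white glue stick standing upright, 25 mm thick, 95 mm high. Origin under its centre.
- pouch: Loose foil pouch 100 x 62 x 25 mm lying left of the rack. Origin under its centre.
There are look-alikes about, which are no part of the job. Leave any pink look-alike of the slide alone. Leave any blue look-alike of the spare alone.

How it is judged:
On the way, in this order (a step that is already met when the one before it is completed fails the run):
1. the battery cap is pressed fully home (value of joint cap above 0.0068 m), for 0.2 s.
2. the notched slide is lifted out of the rack in the fingers (height (world z) of slide above 0.04 m and contact force between slide and the fingers above 0.5 N and contact force between slide and rack below 0.2 N), for 0.1 s.
3. the slide is held over the pad with its label tipped up (horizontal distance between label and reading_point below 0.04 m and height (world z) of label between 0.12 and 0.22 m and angle between slide's own y axis and vertical below 1.05 rad and angle between slide's own x axis and vertical between 1.27 and 1.87 rad and contact force between slide and the fingers above 0.5 N and contact force between slide and reader below 0.2 N and contact force between slide and rack below 0.2 N and contact force between slide and spare below 0.2 N and linear speed of slide below 0.04 m/s and value of joint cap above 0.0065 m), for 0.3 s.
At the end, for the whole second after the job is handed in: Notched slide held still in the fingers only; label middle within 40 mm horizontally of the pad middle and 120 to 220 mm above the table; label normal at most 60 degrees from straight up; long edges within 17 degrees of level; cap still home (6.5 of 8 mm or more) (all of step 3); the arm keeps its last pose, push and grip.
It fails at once if a finger presses on the slide's window or label section (contact force between the fingers and slide_window above 1 N).
It fails at once if the spare slide is moved (distance of spare from where it was at the start of the episode above 0.02 m).
It fails at once if the label roll, the glue stick or the pouch is moved (distance of any of roll, glue, pouch from where it was at the start of the episode above 0.03 m).
It also fails if it takes over 51 s, if anything falls off the work surface, if the arm or the gripper's body presses on something with over 40 N, if the wrist force passes 120 N, or if a joint passes its speed limit or range.

## Working session

There is one attempt and no reset: what is moved stays moved. The work goes in short steps, Python scripts to look and compute and a shell command to move; the robot and the scene stay as the last step left them, time stands still between calls to the robot, and variables do not carry over. Pictures are saved under pics/ and viewed, and the job is handed in when it is done.

```bash
ls; mkdir -p pics; python3 - <<'E'
from cell import readout, optics
import cv2,numpy as np
s=readout.read_state();print(s)
for n in ["scene","top","wrist"]:
    c=optics.calibration(n);print(n,c)
    im,d=optics.get_image(n);cv2.imwrite(f"pics/{n}0.png",im[:,:,::-1]);np.save(f"{n}0.npy",d)
E
```

```text
pics
{'time_s': 0.0, 'qpos': array([-1.23459656,  0.33289027, -0.06470294,  1.4609288 ,  0.02156428,
        1.34990445, -0.08849277]), 'qvel': array([ 4.59217543e-04,  1.55282218e-03, -1.49387466e-04,  4.18278932e-04,
       -5.97173468e-04,  9.52443223e-04,  8.28681180e-05]), 'effort': array([-8.44257102e-04, -6.25435925e+01,  4.88160679e-02, -3.91614640e+01,
        1.61323103e-02,  9.49183741e-03, -3.43155136e-05]), 'eef_pos': array([0.21933922, 0.58487834, 0.2495104 ]), 'tool_rot': array([-5.60507113e-01, -3.09095584e+00,  2.22927043e-03]), 'contact_force': array([0.66117597, 0.30398799, 1.03647433]), 'ft_torque': array([-0.03055497, -0.02171534, -0.03201552]), 'grip_width': 0.08552794226300152}
scene {'mtx': array([[363.47306874,   0.        , 260.31874017],
       [  0.        , 363.47306874, 190.52055369],
       [  0.        ,   0.        ,   1.        ]]), 'eye': array([ 0.77907677, -0.95379985,  1.02080399]), 'rotation': array([-2.26473894, -0.22895493,  0.07569776])}
top {'mtx': array([[490.85118948,   0.        , 254.61438535],
       [  0.        , 490.85118948, 194.56660461],
       [  0.        ,   0.        ,   1.        ]]), 'eye': array([0.47753546, 0.0808615 , 2.0188343 ]), 'rotation': array([-2.16185611,  2.20338603, -0.07388092])}
wrist {'mtx': array([[289.17456561,   0.        , 251.62844864],
       [  0.        , 289.17456561, 188.4532244 ],
       [  0.        ,   0.        ,   1.        ]]), 'eye': array([0.156643  , 0.60966234, 0.37440336]), 'rotation': array([2.39544194, 1.65831956, 0.22030321])}
```

View pics/scene0.png

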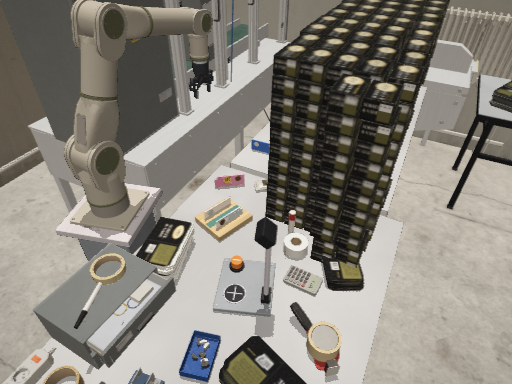

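View pics/top0.png

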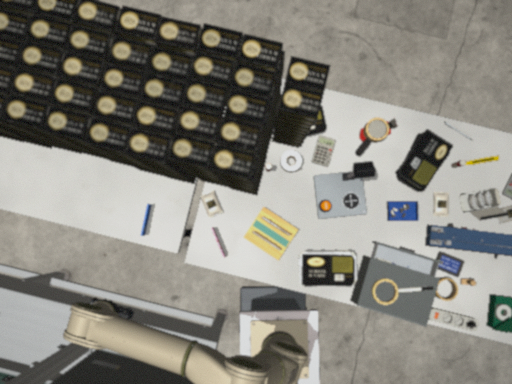

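View pics/wrist0.png

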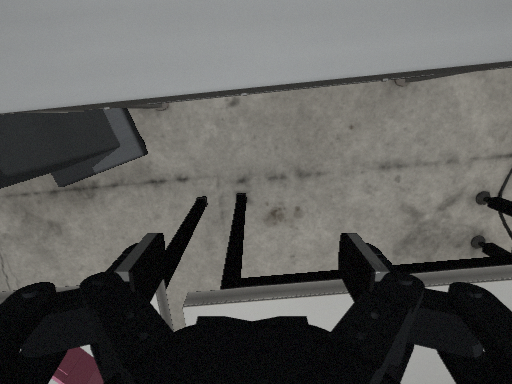

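```bash
cat > h.py <<'E'
import numpy as np,cv2
from scipy.spatial.transform import Rotation as R
from cell import readout, optics
def ray(c,u,v):
    d=np.array([(u-c['mtx'][0,2])/c['mtx'][0,0],(v-c['mtx'][1,2])/c['mtx'][1,1],1.])
    return R.from_rotvec(c['rotation']).apply(d)
def onplane(c,u,v,z):
    d=ray(c,u,v);e=np.array(c['eye']);return e+d*(z-e[2])/d[2]
def bydepth(c,u,v,dep): return np.array(c['eye'])+ray(c,u,v)*dep
def proj(c,p):
    q=R.from_rotvec(c['rotation']).inv().apply(np.array(p)-c['eye']);return (c['mtx']@(q/q[...,2:3]).T).T[...,:2] if q.ndim>1 else (c['mtx']@(q/q[2]))[:2]
def crop(im,x0,y0,x1,y1,s,fn):
    cv2.imwrite(fn,cv2.resize(im[y0:y1,x0:x1],None,fx=s,fy=s,interpolation=cv2.INTER_CUBIC))
E
python3 - <<'E'
from h import *
t=cv2.imread('pics/top0.png');crop(t,190,130,400,290,3.8,'pics/t1.png')
t=cv2.imread('pics/scene0.png');crop(t,150,160,350,310,4,'pics/s1.png')
E
```

```text
(no output)
```

View pics/t1.png

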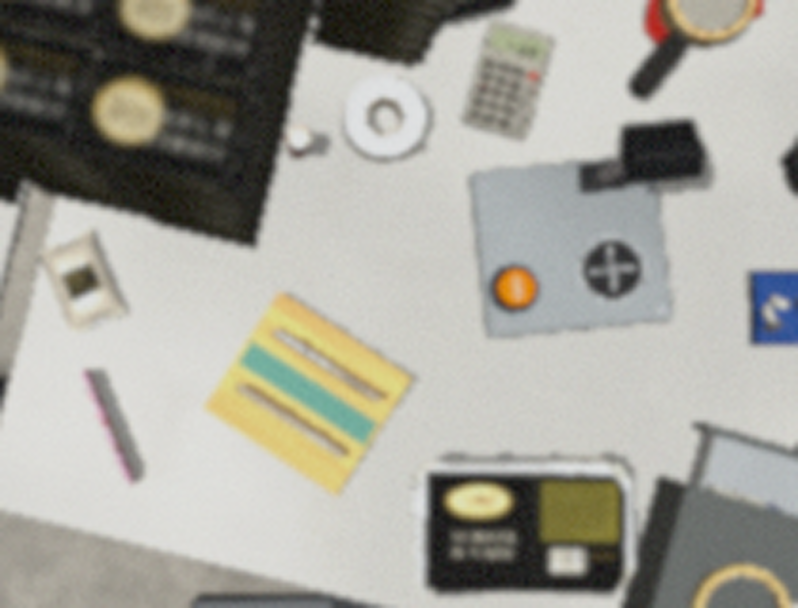

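View pics/s1.png

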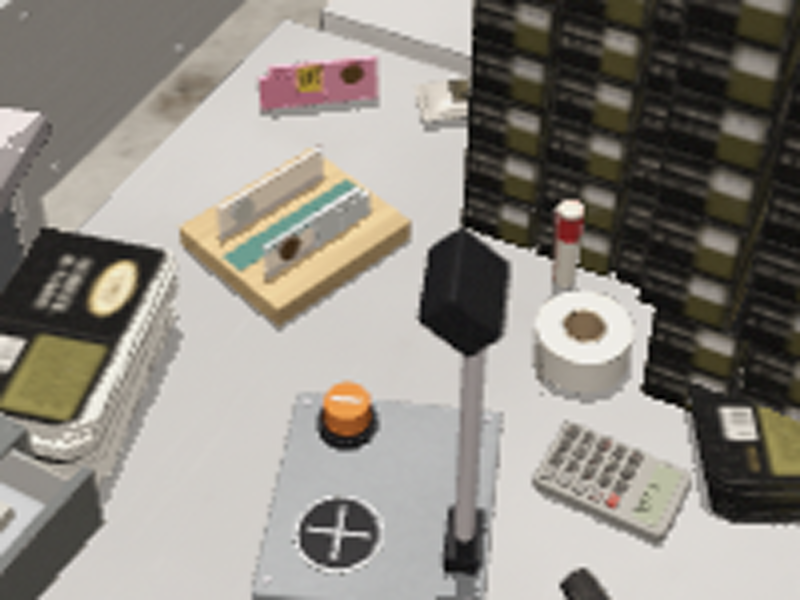

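```bash
python3 - <<'E'
from h import *
t=cv2.imread('pics/top0.png');c=optics.calibration('top');d=np.load('top0.npy')
hsv=cv2.cvtColor(t,cv2.COLOR_BGR2HSV)
s=cv2.imread('pics/scene0.png');cs=optics.calibration('scene')
hs=cv2.cvtColor(s,cv2.COLOR_BGR2HSV)
def blob(h,lo,hi):
    m=cv2.inRange(h,lo,hi);n,l,st,ce=cv2.connectedComponentsWithStats(m)
    return [(st[i].tolist(),ce[i].round(1).tolist(),l==i) for i in np.argsort(-st[1:,4])+1 if st[i,4]>25]
for b in blob(hsv[130:290,190:400],(5,180,120),(18,255,255))[:3]:
    u,v=b[1][0]+190,b[1][1]+130;print('cap top',b[0],onplane(c,u,v,.052))
for b in blob(hs[160:310,150:350],(5,180,120),(18,255,255))[:3]:
    u,v=b[1][0]+150,b[1][1]+160;print('cap scene',b[0],onplane(cs,u,v,.047))
# pad: t1 px (612,269)
f=lambda x,y:(x/3.8+190-.5,y/3.8+130-.5)
for n,p,z in [('pad',(612,269),.018),('c1',(472,175),.018),('c2',(487,336),.018),('c3',(669,320),.018),
 ('rackT',(283,293),.024),('rackR',(414,377),.024),('rackB',(337,492),.024),('rackL',(206,405),.024),
 ('sA0',(275,331),.062),('sA1',(387,398),.062),('sB0',(238,386),.062),('sB1',(350,452),.062),('head',(665,150),.335),('glue',(300,140),.095),('roll',(386,117),.04),('pouch',(85,280),.025)]:
    print(n,onplane(c,*f(*p),z).round(4))
g=lambda x,y:(x/4+150-.5,y/4+160-.5)
for n,p,z in [('pad',(340,534),.018),('rackL',(182,240),.024),('rackB',(280,313),.024),('rackR',(410,225),.024),
 ('spot end top',(266,240),.062),('notch end top',(369,190),.062),('spareL top',(220,198),.062),('spareR top',(322,148),.062),('cap',(348,392),.052)]:
    print('S',n,onplane(cs,*g(*p),z).round(4))
E
```

```text
cap top [131, 71, 9, 10, 49] [ 0.57080733 -0.1925414   0.052     ]
cap scene [81, 101, 11, 8, 43] [ 0.57646427 -0.21913041  0.047     ]
pad [ 0.5909 -0.3028  0.018 ]
c1 [ 0.6952 -0.1554  0.018 ]
c2 [ 0.5216 -0.1667  0.018 ]
c3 [ 0.535 -0.362  0.018]
rackT [0.5715 0.0509 0.024 ]
rackR [ 0.4792 -0.087   0.024 ]
rackB [ 0.359  -0.0022  0.024 ]
rackL [0.4537 0.1354 0.024 ]
sA0 [0.5301 0.0606 0.062 ]
sA1 [ 0.4578 -0.055   0.062 ]
sB0 [0.4733 0.1005 0.062 ]
sB1 [ 0.4024 -0.0151  0.062 ]
head [ 0.6801 -0.2936  0.335 ]
glue [0.7268 0.0311 0.095 ]
roll [ 0.7569 -0.0627  0.04  ]
pouch [0.5895 0.2626 0.025 ]
S pad [ 0.5918 -0.3051  0.018 ]
S rackL [ 0.3645 -0.0216  0.024 ]
S rackB [ 0.4822 -0.0925  0.024 ]
S rackR [0.5747 0.0452 0.024 ]
S spot end top [ 0.4561 -0.0407  0.062 ]
S notch end top [0.5338 0.0458 0.062 ]
S spareL top [0.3973 0.0046 0.062 ]
S spareR top [0.4741 0.0956 0.062 ]
S cap [ 0.571  -0.1908  0.052 ]
```

```bash
cat >> h.py <<'E'
def shift(target):
    s=readout.read_state();r=R.from_rotvec(s['tool_rot']);M=r.as_matrix()
    print('t',s['time_s'],'pos',s['eef_pos'].round(4),'toolx ang',np.degrees(np.arctan2(M[1,0],M[0,0])).round(2),'z',M[:,2].round(3),'F',s['contact_force'].round(1),'w',round(s['grip_width'],4),'q',s['qpos'].round(2))
    print('shift mm',(r.inv().apply(np.array(target)-s['eef_pos'])*1000).round(1))
E
python3 -c "
from h import *
shift([.572,-.193,.15])"
```

```text
t 0.15 pos [0.2193 0.585  0.2497] toolx ang 159.45 z [-0.    -0.001 -1.   ] F [-0.5 -0.4 -0.7] w 0.0856 q [-1.23  0.33 -0.06  1.46  0.02  1.35 -0.09]
shift mm [-603.3 -604.5  100.4]
```

```bash
python3 -m inch '{"claw":[255,255,255,255,255,255,255,255,255,255,255,255],"linear":[[-15,-15,0],[-42,-42,0],[-70,-70,0],[-98,-98,5],[-126,-126,5],[-154,-154,10],[-182,-182,10],[-210,-210,15],[-238,-238,15],[-266,-266,20],[-294,-294,20],[-320,-320,20]],"spin":[3,9,15,21,27,33,39,45,51,57,63,69]}'; python3 -c "
from h import *
shift([.572,-.193,.15])"
```

```text
time_s: 1.15
eef_pos: [0.407, 0.1708, 0.2301]
tool_rot: [-2.219, -2.224, 0.0]
contact_force: [1.4, 0.2, 0.4]
grip_width: 0.0
t 1.15 pos [0.407  0.1708 0.2301] toolx ang 90.12 z [-0.  0. -1.] F [1.4 0.2 0.4] w 0.0 q [-0.83 -0.08  0.31  1.96  0.03  1.26 -0.52]
shift mm [-364.2  164.3   80. ]
```

```bash
python3 -m inch '{"claw":[255,255,255,255,255,255,255,255,255,255,255,255],"linear":[[-32,15,0],[-64,30,0],[-98,45,5],[-132,60,10],[-166,75,20],[-200,90,30],[-234,105,40],[-268,120,50],[-302,136,60],[-330,149,70],[-352,159,78],[-364,164,80]],"spin":[3,6,9,12,15,18,21,24,27,30,33,34]}'; python3 - <<'E'
from h import *
shift([.572,-.193,.075])
c=optics.calibration('wrist');im,d=optics.get_image('wrist');cv2.imwrite('pics/w1.png',im[:,:,::-1]);print(c)
E
```

```text
time_s: 2.15
eef_pos: [0.5731, -0.1924, 0.1486]
tool_rot: [2.772, 1.478, -0.004]
contact_force: [0.6, -0.6, -0.3]
grip_width: -0.0001
t 2.15 pos [ 0.5731 -0.1924  0.1486] toolx ang 56.14 z [-0.002 -0.001 -1.   ] F [ 0.6 -0.6 -0.3] w -0.0001 q [-0.3   0.43  0.69  1.67 -0.29  1.15 -0.12]
shift mm [-1.  -0.5 73.6]
{'mtx': array([[289.17456561,   0.        , 251.62844864],
       [  0.        , 289.17456561, 188.4532244 ],
       [  0.        ,   0.        ,   1.        ]]), 'eye': array([ 0.61045515, -0.13562339,  0.27319866]), 'rotation': array([ 2.75598263, -0.84021817, -0.11732202])}
```

View pics/w1.png

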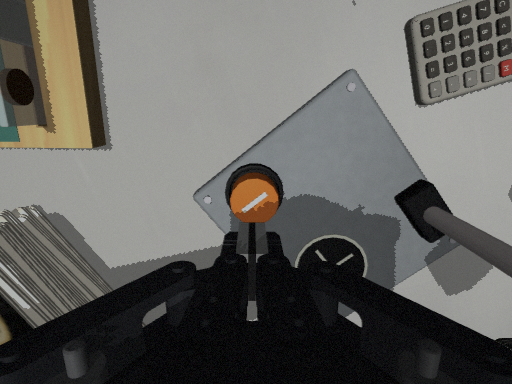

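```bash
python3 - <<'E'
from h import *
c=optics.calibration('wrist')
im=cv2.imread('pics/w1.png');h=cv2.cvtColor(im,cv2.COLOR_BGR2HSV)
m=cv2.inRange(h,(5,150,90),(20,255,255));n,l,st,ce=cv2.connectedComponentsWithStats(m);i=1+np.argmax(st[1:,4]);print(st[i],ce[i],onplane(c,*ce[i],.050))
ct=[p for p in [(208,199),(351,87)]]
for p in ct: print(onplane(c,*p,.018))
print(proj(c,np.array([.572,-.193,.052])))
E
```

```text
[ 230  178   49   44 1554] [253.76576577 200.09459459] [ 0.57157052 -0.19711332  0.05      ]
[ 0.53138699 -0.18120606  0.018     ]
[ 0.68862339 -0.16872389  0.018     ]
[251.36756369 196.51697071]
```

```bash
python3 -m inch '{"claw":[255,255,255,255,255,255,255,255],"linear":[[-2,0,25],[-2,0,50],[-2,0,66],[-2,0,74],[-2,0,78],[-2,0,81],[-2,0,84],[-2,0,84]],"spin":[0,0,0,0,0,0,0,0]}'; python3 - <<'E'
from h import *
shift([.572,-.193,.063])
E
```

```text
time_s: 2.87
eef_pos: [0.5729, -0.1907, 0.0673]
tool_rot: [2.767, 1.487, 0.002]
contact_force: [-0.3, 0.1, -0.6]
grip_width: 0.0
t 2.8667 pos [ 0.5729 -0.1907  0.0673] toolx ang 56.49 z [ 0.001  0.    -1.   ] F [-0.3  0.1 -0.6] w 0.0 q [-0.26  0.52  0.64  1.74 -0.36  1.   -0.07]
shift mm [-2.4  0.5  4.2]
```

```bash
python3 -m inch '{"claw":[255,255,255,255],"linear":[[-1,0,1],[-2,0,2],[-2,0,3],[-2,0,3]],"spin":[0,0,0,0]}'; python3 - <<'E'
from h import *
shift([.572,-.193,.063])
c=optics.calibration('wrist');im,d=optics.get_image('wrist');cv2.imwrite('pics/w2.png',im[:,:,::-1])
E
```

```text
time_s: 3.2
eef_pos: [0.5727, -0.1921, 0.0645]
tool_rot: [2.767, 1.487, 0.005]
contact_force: [2.0, 1.8, 4.5]
grip_width: -0.0001
t 3.2 pos [ 0.5727 -0.1921  0.0645] toolx ang 56.5 z [ 0.003  0.001 -1.   ] F [2.  1.8 4.5] w -0.0001 q [-0.25  0.52  0.64  1.74 -0.37  1.   -0.06]
shift mm [-1.1 -0.1  1.5]
```

View pics/w2.png

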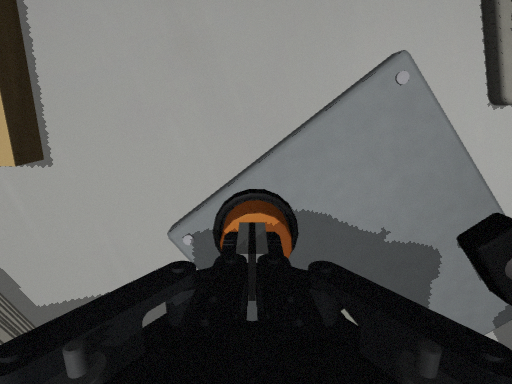

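```bash
python3 -m inch '{"claw":[255,255,255,255],"linear":[[0,0,1],[0,0,2],[0,0,3],[0,0,3]],"spin":[0,0,0,0]}'; python3 -m inch '{"claw":[255,255,255],"linear":[[0,0,1],[0,0,2],[0,0,2]],"spin":[0,0,0]}'
```

```text
time_s: 3.58
eef_pos: [0.5729, -0.1922, 0.063]
tool_rot: [2.767, 1.487, 0.006]
contact_force: [-4.3, 6.4, 22.9]
grip_width: 0.0001
time_s: 3.83
eef_pos: [0.5731, -0.1923, 0.0628]
tool_rot: [-2.767, -1.486, -0.007]
contact_force: [-13.0, 10.0, 41.9]
grip_width: 0.0002
```

```bash
python3 -m inch '{"claw":[255,255,200,100,0,0],"linear":[[0,0,-10],[0,0,-40],[0,0,-80],[0,0,-120],[0,0,-140],[0,0,-140]],"spin":[0,0,0,0,0,0]}'; python3 - <<'E'
from h import *
shift([.495,.005,.22])
E
```

```text
time_s: 4.33
eef_pos: [0.5733, -0.1944, 0.204]
tool_rot: [2.764, 1.482, 0.01]
contact_force: [1.5, 0.4, -0.1]
grip_width: 0.0484
t 4.3333 pos [ 0.5733 -0.1944  0.204 ] toolx ang 56.41 z [ 0.008 -0.002 -1.   ] F [ 1.5  0.4 -0.1] w 0.0484 q [-0.32  0.37  0.72  1.62 -0.25  1.24 -0.14]
shift mm [ 122.8 -175.4  -17. ]
```

```bash
python3 -m inch '{"claw":[0,0,0,0,0,0,0,0],"linear":[[20,-29,-5],[40,-58,-10],[60,-87,-15],[80,-116,-17],[100,-143,-17],[114,-163,-17],[123,-175,-17],[123,-175,-17]],"spin":[0,0,0,0,0,0,0,0]}'; python3 - <<'E'
from h import *
shift([.495,.005,.22])
c=optics.calibration('wrist');im,d=optics.get_image('wrist');cv2.imwrite('pics/w3.png',cv2.resize(im[:,:,::-1],None,fx=1.5,fy=1.5));np.save('w3d.npy',d);print(c)
np.save('w3.npy',im)
E
```

```text
time_s: 5.0
eef_pos: [0.4924, 0.0098, 0.2151]
tool_rot: [-2.763, -1.492, -0.0]
contact_force: [-0.4, -0.1, -0.9]
grip_width: 0.0852
t 5.0 pos [0.4924 0.0098 0.2151] toolx ang 56.72 z [-0.     0.001 -1.   ] F [-0.4 -0.1 -0.9] w 0.0852 q [-0.7   0.05  0.62  1.88 -0.03  1.22 -0.66]
shift mm [-2.6  4.8 -4.9]
{'mtx': array([[289.17456561,   0.        , 251.62844864],
       [  0.        , 289.17456561, 188.4532244 ],
       [  0.        ,   0.        ,   1.        ]]), 'eye': array([0.52896673, 0.06661881, 0.3399274 ]), 'rotation': array([ 2.76290129, -0.82711503, -0.11390985])}
```

View pics/w3.png

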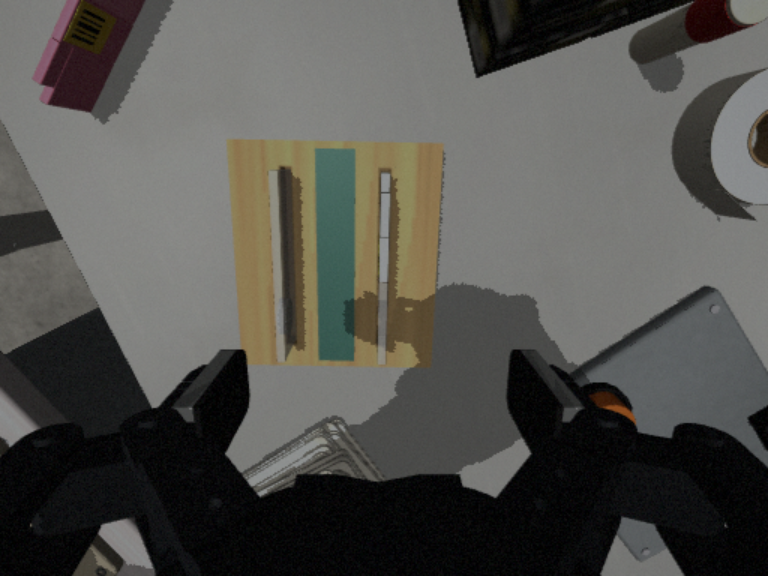

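```bash
python3 - <<'E'
from h import *
c=dict(mtx=optics.calibration('wrist')['mtx'],eye=np.array([0.52896673, 0.06661881, 0.3399274 ]),rotation=np.array([ 2.76290129, -0.82711503, -0.11390985]))
f=lambda x,y:((x+.5)/1.5-.5,(y+.5)/1.5-.5)
P={}
for n,p,z in [('x53',(385,192),.062),('x25',(384,238),.062),('x-5',(383,283),.062),('x-65',(382,364),.062),('x65',(386,171),.050),('rTL',(228,139),.024),('rTR',(443,143),.024),('rBR',(432,367),.024),('rBL',(245,366),.024)]:
    P[n]=onplane(c,*f(*p),z);print(n,P[n].round(4))
v=P['x53']-P['x-65'];print(np.linalg.norm(v),np.degrees(np.arctan2(v[1],v[0])))
v=v/np.linalg.norm(v)
for n,x in [('x53',53),('x25',25),('x-5',-5),('x-65',-65)]: print(n,'grip from',(P[n]+v*(43-x)/1000).round(4))
v=P['rTL']-P['rBL'];print('rack',np.linalg.norm(v),np.degrees(np.arctan2(v[1],v[0])))
v=P['rTR']-P['rBR'];print('rack',np.linalg.norm(v),np.degrees(np.arctan2(v[1],v[0])))
crop(np.load('w3.npy')[:,:,::-1],230,100,290,260,5,'pics/w3c.png')
d=np.load('w3d.npy')
for p in [(257,140),(256,170),(256,200)]:print(bydepth(c,*p,d[p[1],p[0]]))
E
```

```text
x53 [0.5231 0.0503 0.062 ]
x25 [0.5066 0.0263 0.062 ]
x-5 [0.4896 0.0014 0.062 ]
x-65 [ 0.4569 -0.0474  0.062 ]
x65 [0.5307 0.0604 0.05  ]
rTL [0.4511 0.138  0.024 ]
rTR [0.5741 0.0539 0.024 ]
rBR [ 0.4789 -0.0871  0.024 ]
rBL [ 0.3547 -0.0045  0.024 ]
0.11808271973674338 55.88885879190841
x53 grip from [0.5175 0.042  0.062 ]
x25 grip from [0.5167 0.0412 0.062 ]
x-5 grip from [0.5165 0.0411 0.062 ]
x-65 grip from [0.5174 0.042  0.062 ]
rack 0.17206121387270198 55.94747611217348
rack 0.1701355111880449 55.9772403911755
[0.51730525 0.04059875 0.06257133]
[0.50086054 0.01718212 0.06481981]
[ 0.48401629 -0.00866577  0.06366105]
```

View pics/w3c.png

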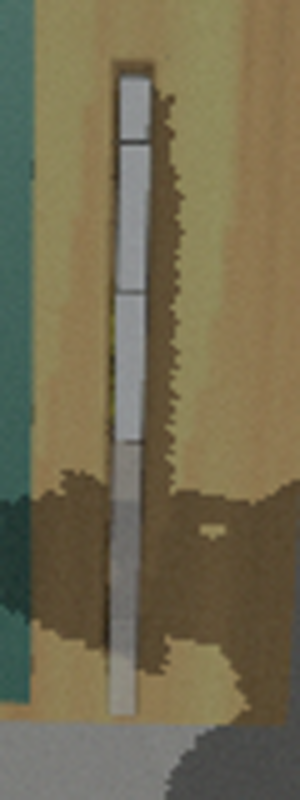

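```bash
python3 -c "
from h import *
shift([.5175,.0423,.1])"; python3 -m inch '{"claw":[140,140,140,140,140,140],"linear":[[10,1,30],[22,1,60],[32,2,90],[40,3,110],[41,4,116],[41,4,116]],"spin":[0.4,0.8,0.8,0.8,0.8,0.8]}'; python3 - <<'E'
from h import *
shift([.5175,.0423,.048])
c=optics.calibration('wrist');im,d=optics.get_image('wrist');cv2.imwrite('pics/w4.png',cv2.resize(im[:,:,::-1],None,fx=1.5,fy=1.5))
E
```

```text
t 5.05 pos [0.493  0.0077 0.2151] toolx ang 56.62 z [-0.     0.001 -1.   ] F [-0.5 -0.6  0.2] w 0.0855 q [-0.7   0.05  0.62  1.88 -0.03  1.22 -0.65]
shift mm [ 42.3   1.5 115.2]
time_s: 5.55
eef_pos: [0.5189, 0.0369, 0.0979]
tool_rot: [2.779, 1.464, -0.005]
contact_force: [0.4, -0.7, 0.5]
grip_width: 0.0387
t 5.55 pos [0.5189 0.0369 0.0979] toolx ang 55.58 z [-0.003 -0.002 -1.   ] F [ 0.4 -0.7  0.5] w 0.0387 q [-0.68  0.28  0.59  1.93 -0.18  0.99 -0.61]
shift mm [ 3.8 -4.2 49.9]
```

View pics/w4.png

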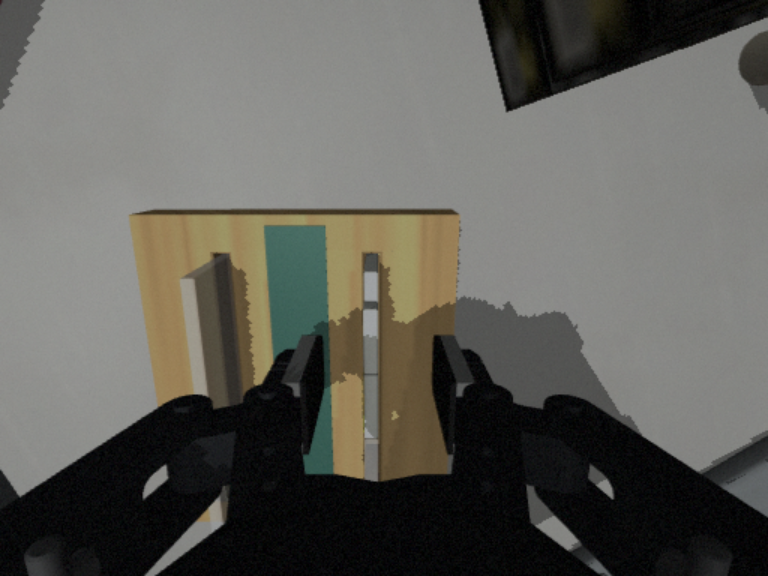

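```bash
python3 -m inch '{"claw":[140,140,140,140,140],"linear":[[1,-1,8],[2,-2,14],[2,-2,18],[2,-2,18],[2,-2,18]],"spin":[0,0,0,0,0]}'; python3 - <<'E'
from h import *
shift([.5175,.0423,.048])
E
```

```text
time_s: 6.02
eef_pos: [0.5189, 0.0411, 0.0814]
tool_rot: [-2.778, -1.466, -0.0]
contact_force: [0.1, -0.3, 0.5]
grip_width: 0.0384
t 6.0167 pos [0.5189 0.0411 0.0814] toolx ang 55.64 z [ 0.  0. -1.] F [ 0.1 -0.3  0.5] w 0.0384 q [-0.67  0.3   0.58  1.95 -0.2   0.95 -0.6 ]
shift mm [ 0.2 -1.8 33.4]
```

```bash
python3 -m inch '{"claw":[140,140,140,140,140,140],"linear":[[0,-2,10],[0,-2,20],[0,-2,28],[0,-2,32],[0,-2,33],[0,-2,33]],"spin":[-0.3,-0.3,-0.3,-0.3,-0.3,-0.3]}'; python3 - <<'E'
from h import *
shift([.5175,.0423,.048])
c=optics.calibration('wrist');im,d=optics.get_image('wrist');cv2.imwrite('pics/w5.png',cv2.resize(im[:,:,::-1],None,fx=1.5,fy=1.5))
E
```

```text
time_s: 6.52
eef_pos: [0.517, 0.0421, 0.0478]
tool_rot: [-2.775, -1.473, 0.001]
contact_force: [-0.8, -0.3, 0.1]
grip_width: 0.0385
t 6.5167 pos [0.517  0.0421 0.0478] toolx ang 55.93 z [-0.001 -0.    -1.   ] F [-0.8 -0.3  0.1] w 0.0385 q [-0.65  0.35  0.56  1.97 -0.24  0.88 -0.56]
shift mm [ 0.4  0.3 -0.2]
```

View pics/w5.png

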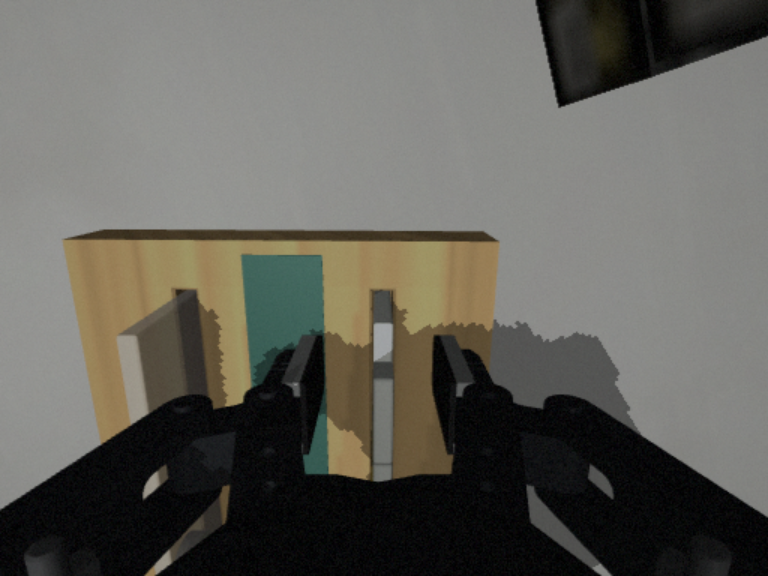

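```bash
python3 -m inch '{"claw":[200,255,255,255,255,255],"linear":[[0,0,0],[0,0,0],[0,0,0],[0,0,0],[0,0,0],[0,0,0]],"spin":[0,0,0,0,0,0]}'; python3 - <<'E'
from h import *
shift([.5175,.0423,.048])
c=optics.calibration('wrist');im,d=optics.get_image('wrist');cv2.imwrite('pics/w6.png',cv2.resize(im[:,:,::-1],None,fx=1.5,fy=1.5))
E
```

```text
time_s: 7.07
eef_pos: [0.5179, 0.0421, 0.0487]
tool_rot: [2.774, 1.473, 0.002]
contact_force: [1.8, -1.8, 2.9]
grip_width: 0.0051
t 7.0667 pos [0.5179 0.0421 0.0487] toolx ang 55.93 z [ 0.001  0.    -1.   ] F [ 1.8 -1.8  2.9] w 0.0051 q [-0.65  0.35  0.56  1.97 -0.24  0.88 -0.56]
shift mm [-0.1 -0.4  0.7]
```

View pics/w6.png

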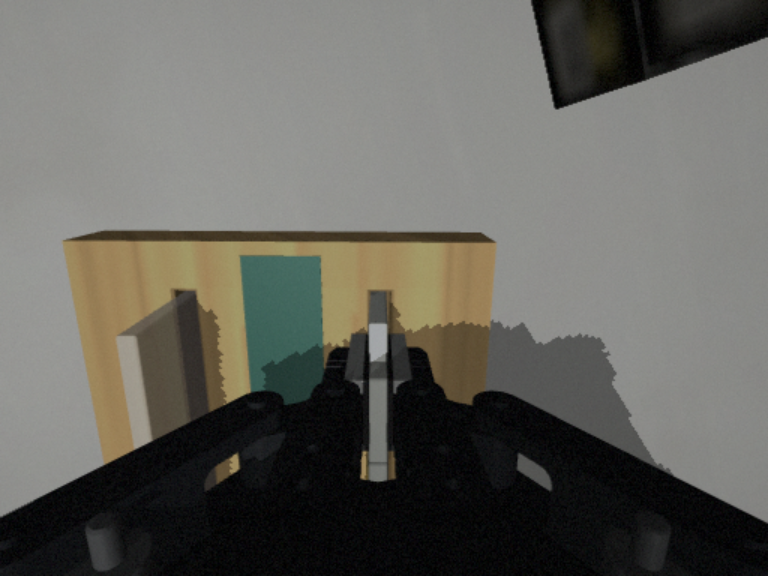

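```bash
python3 -m inch '{"claw":[255,255,255,255,255],"linear":[[0,0,-10],[0,0,-30],[0,0,-55],[0,0,-75],[0,0,-75]],"spin":[0,0,0,0,0]}'; python3 - <<'E'
from h import *
c=dict(mtx=optics.calibration('wrist')['mtx'],eye=np.array([0.52896673, 0.06661881, 0.3399274 ]),rotation=np.array([ 2.76290129, -0.82711503, -0.11390985]))
print('wall',onplane(c,318.5,50,0),onplane(c,455,8,0),'glue',onplane(c,433,37,0), 'roll', onplane(c,520,85,.04))
u=np.array([.5603,.8283,0])
shift(np.array([.58,-.04,.12])+.043*u)
im,d=optics.get_image('scene');crop(im[:,:,::-1],150,130,350,280,4,'pics/s2.png')
E
```

```text
time_s: 7.53
eef_pos: [0.5188, 0.0427, 0.1267]
tool_rot: [2.775, 1.473, 0.007]
contact_force: [0.3, -0.7, 0.7]
grip_width: 0.0051
wall [0.62244612 0.07886184 0.        ] [0.76088388 0.03562014 0.        ] glue [0.73055043 0.02286132 0.        ] roll [ 0.76027318 -0.05815053  0.04      ]
t 7.5333 pos [0.5188 0.0427 0.1267] toolx ang 55.94 z [ 0.004  0.002 -1.   ] F [ 0.3 -0.7  0.7] w 0.0051 q [-0.7   0.23  0.6   1.91 -0.15  1.04 -0.63]
shift mm [ 8.8 97.   6.9]
```

View pics/s2.png

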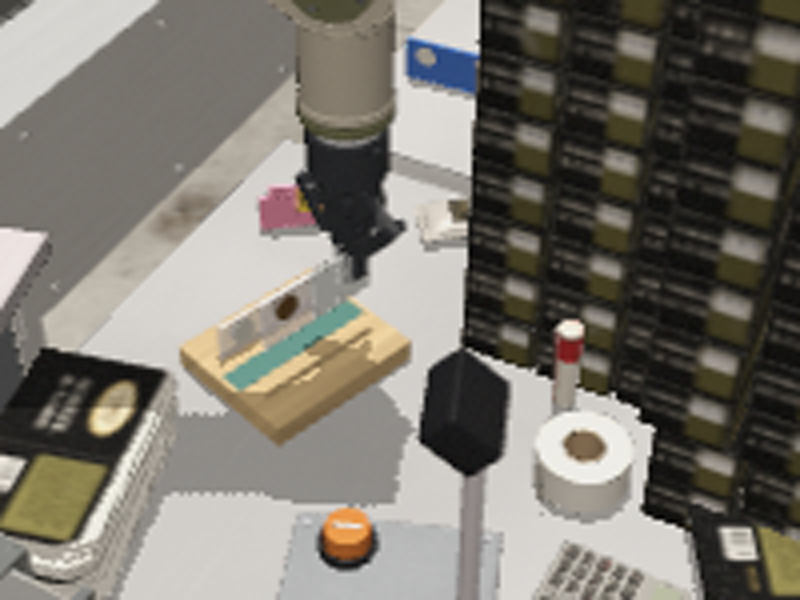

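```bash
python3 -m inch '{"claw":[255,255,255,255,255,255,255,255,255,255,255,255],"linear":[[-8,12,-5],[-18,25,-10],[-30,42,-10],[-42,60,-10],[-54,78,-10],[-62,88,-10],[-66,92,-10],[-66,92,-10],[-66,92,-10],[-66,92,-10],[-66,92,-10],[-66,92,-10]],"spin":[-3,-9,-16,-23,-30,-37,-44,-51,-58,-65,-72,-79]}'; python3 -m inch '{"claw":[255,255,255,255],"linear":[[0,0,5],[0,0,15],[0,0,25],[0,0,30]],"spin":[-7,-13,-15,-15]}'; python3 - <<'E'
from h import *
shift(np.array([.558,-.0635,.0435]))
im,d=optics.get_image('scene');crop(im[:,:,::-1],150,130,350,280,4,'pics/s3.png')
E
```

```text
time_s: 8.58
eef_pos: [0.5555, -0.0635, 0.1317]
tool_rot: [-1.193, -2.903, 0.001]
contact_force: [0.3, -0.3, -0.7]
grip_width: 0.0048
time_s: 8.92
eef_pos: [0.555, -0.0635, 0.1008]
tool_rot: [-0.811, -3.031, 0.001]
contact_force: [-0.2, 0.1, -1.0]
grip_width: 0.0056
t 8.9167 pos [ 0.555  -0.0635  0.1008] toolx ang 150.05 z [-0.004  0.001 -1.   ] F [-0.2  0.1 -1. ] w 0.0056 q [-0.3   0.33  0.39  1.82 -0.15  1.02  1.2 ]
shift mm [-2.8  1.6 57.3]
```

View pics/s3.png

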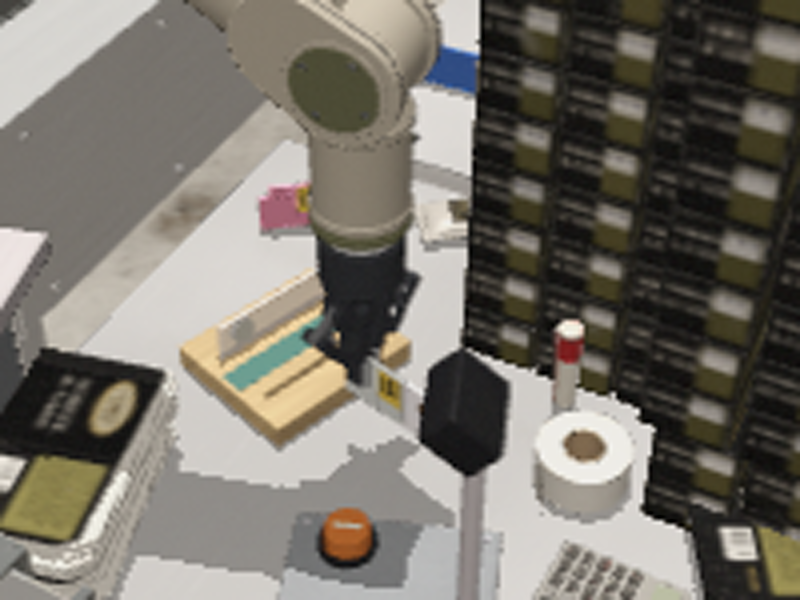

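```bash
python3 -m inch '{"claw":[255,255,255,255,255,255],"linear":[[-1,0,15],[-2,0,35],[-3,0,48],[-3,0,54],[-3,0,55],[-3,0,55]],"spin":[0,0,0,0,0,0]}'; python3 -c "
from h import *
shift([.558,-.0635,.0427])"
```

```text
time_s: 9.47
eef_pos: [0.5591, -0.0654, 0.0483]
tool_rot: [-0.815, -3.033, 0.0]
contact_force: [0.0, -0.8, -1.3]
grip_width: 0.0051
t 9.4667 pos [ 0.5591 -0.0654  0.0483] toolx ang 149.91 z [-0.001 -0.    -1.   ] F [ 0.  -0.8 -1.3] w 0.0051 q [-0.28  0.41  0.37  1.85 -0.19  0.91  1.23]
shift mm [1.9 1.1 5.6]
```

```bash
python3 -m inch '{"claw":[255,255,255,255],"linear":[[0,0,1],[0,0,2],[0,0,3],[0,0,3]],"spin":[0,0,0,0]}';python3 -m inch '{"claw":[255,255,255],"linear":[[0,0,1],[0,0,2],[0,0,2]],"spin":[0,0,0]}'
```

```text
time_s: 9.8
eef_pos: [0.5593, -0.0654, 0.0455]
tool_rot: [0.815, 3.034, 0.001]
contact_force: [-1.1, 0.1, -0.9]
grip_width: 0.0052
time_s: 10.05
eef_pos: [0.559, -0.0654, 0.0431]
tool_rot: [-0.815, -3.034, -0.0]
contact_force: [-0.4, 0.6, -0.2]
grip_width: 0.0053
```

```bash
python3 -m inch '{"claw":[255,255,255],"linear":[[0,0,0.5],[0,0,1],[0,0,1]],"spin":[0,0,0]}';python3 - <<'E'
from h import *
im,d=optics.get_image('scene');crop(im[:,:,::-1],150,130,350,280,4,'pics/s4.png')
E
```

```text
time_s: 10.3
eef_pos: [0.5592, -0.0654, 0.0427]
tool_rot: [-0.815, -3.034, -0.0]
contact_force: [-3.4, -0.0, 5.7]
grip_width: 0.0052
```

View pics/s4.png

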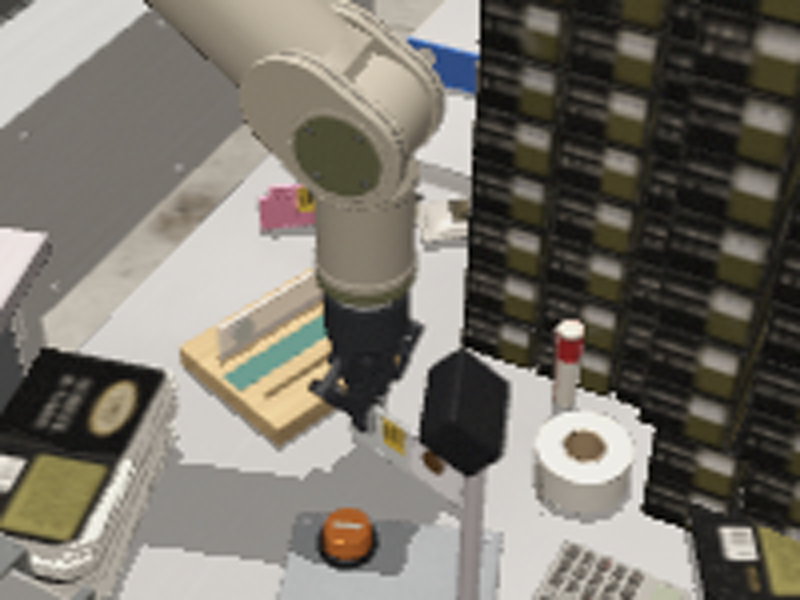

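```bash
python3 -m inch '{"claw":[240,220,200,177,177,177],"linear":[[0,0,0],[0,0,0],[0,0,0],[0,0,0],[0,0,-1],[0,0,-3]],"spin":[0,0,0,0,0,0]}';python3 -m inch '{"claw":[177,177,177,177],"linear":[[0,0,-5],[0,0,-10],[0,0,-15],[0,0,-16]],"spin":[0,0,0,0]}'; python3 - <<'E'
from h import *
im,d=optics.get_image('wrist');cv2.imwrite('pics/w7.png',cv2.resize(im[:,:,::-1],None,fx=1.5,fy=1.5))
im,d=optics.get_image('scene');crop(im[:,:,::-1],150,130,350,280,4,'pics/s5.png')
E
```

```text
time_s: 10.85
eef_pos: [0.559, -0.0654, 0.0451]
tool_rot: [-0.815, -3.034, 0.0]
contact_force: [-0.3, -0.2, 0.4]
grip_width: 0.0265
time_s: 11.18
eef_pos: [0.5598, -0.0655, 0.0626]
tool_rot: [0.814, 3.033, 0.001]
contact_force: [0.1, -0.3, -0.6]
grip_width: 0.0262
```

View pics/w7.png

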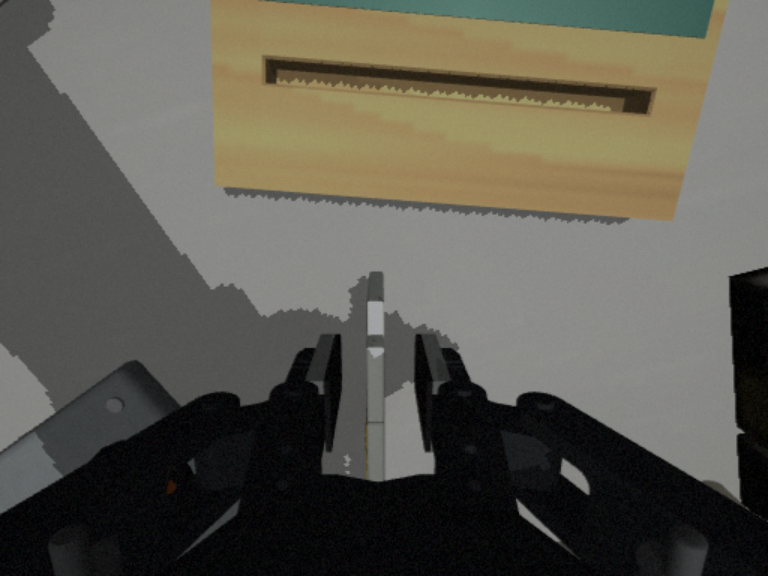

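View pics/s5.png

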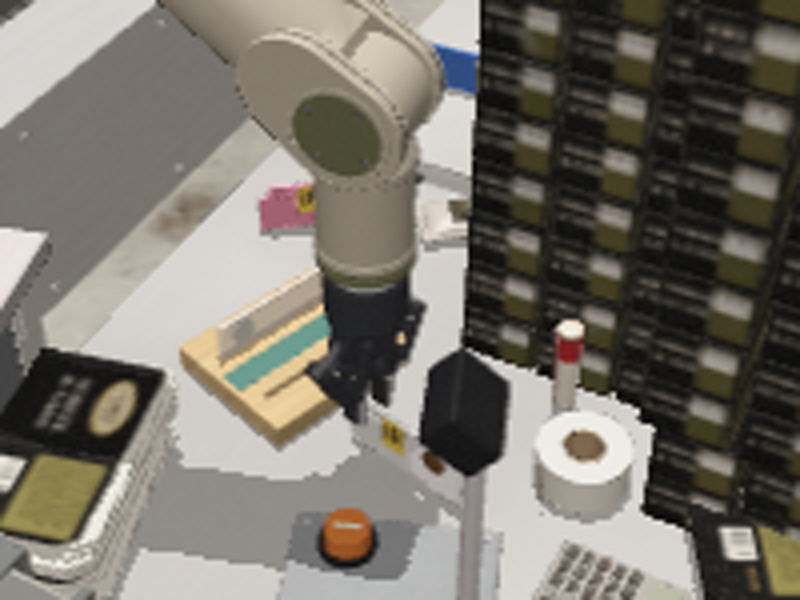

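```bash
python3 -m inch '{"claw":[177,177,177,177,177,177,177],"linear":[[0,4,0],[0,9,0],[0,14,0],[0,19,0],[0,24,0],[0,28,0],[0,28,0]],"spin":[0,0,0,0,0,0,0]}'; python3 - <<'E'
from h import *
im,d=optics.get_image('wrist');cv2.imwrite('pics/w8.png',cv2.resize(im[:,:,::-1],None,fx=1.5,fy=1.5))
E
```

```text
time_s: 11.87
eef_pos: [0.5736, -0.0399, 0.0612]
tool_rot: [-0.812, -3.035, -0.001]
contact_force: [0.2, -0.6, -0.1]
grip_width: 0.0263
```

View pics/w8.png

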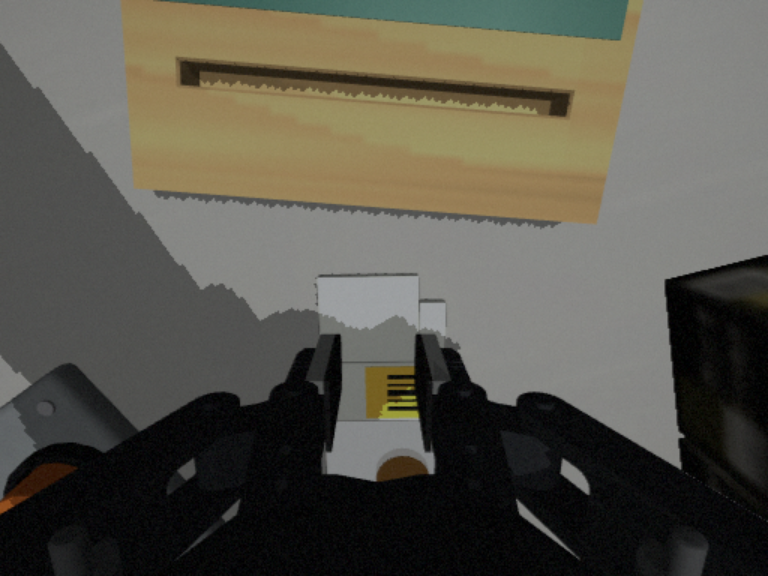

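```bash
python3 -m inch '{"claw":[100,0,0,0,0,0],"linear":[[0,0,-15],[0,0,-30],[0,0,-50],[0,0,-70],[0,0,-80],[0,0,-80]],"spin":[0,0,0,0,0,0]}'; python3 - <<'E'
from h import *
shift([0.57,-.04,.03])
c=optics.calibration('wrist');print(c['eye'],c['rotation']);im,d=optics.get_image('wrist');np.save('w9.npy',im);np.save('w9d.npy',d);cv2.imwrite('pics/w9.png',cv2.resize(im[:,:,::-1],None,fx=1.5,fy=1.5))
E
```

```text
time_s: 12.42
eef_pos: [0.5744, -0.0415, 0.1435]
tool_rot: [0.814, 3.031, 0.002]
contact_force: [0.4, -0.6, 0.0]
grip_width: 0.0856
t 12.4167 pos [ 0.5744 -0.0415  0.1435] toolx ang 149.92 z [ 0.004  0.    -1.   ] F [ 0.4 -0.6  0. ] w 0.0856 q [-0.34  0.31  0.39  1.75 -0.13  1.1   1.14]
shift mm [  4.9  -1.1 113.5]
[ 0.51588988 -0.00694918  0.26812757] [2.51544994 1.44748657 0.19861429]
```

View pics/w9.png

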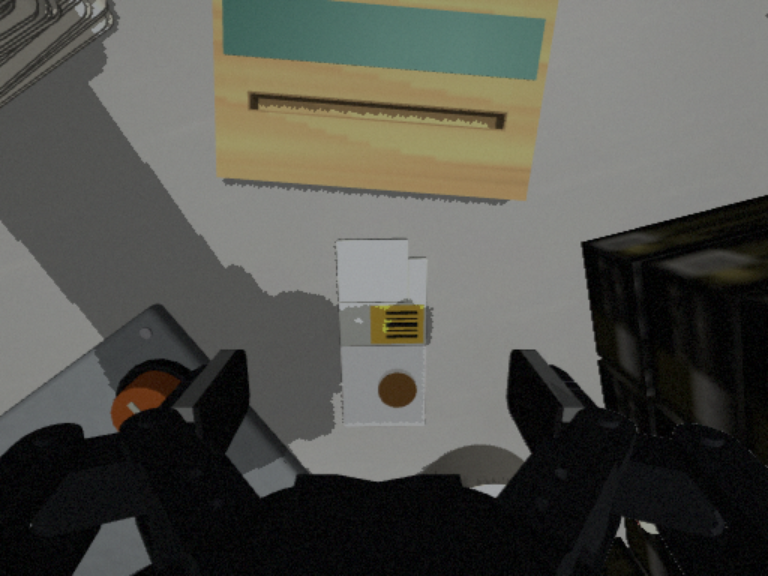

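```bash
python3 - <<'E'
from h import *
c=optics.calibration('wrist')
f=lambda x,y:((x+.5)/1.5-.5,(y+.5)/1.5-.5)
L=[((65,0),(337,240)),((65,44),(407,239)),((53,56),(428,258)),((25,0),(339,303)),((25,56),(427,303)),((-65,0),(343,425)),((-65,56),(425,425))]
A=np.array([l[0] for l in L],float)/1000;B=np.array([onplane(c,*f(*l[1]),.006)[:2] for l in L])
for a,b in zip(A,B):print(a,b.round(4))
# slide z axis = rotated: fit rigid
ca,cb=A.mean(0),B.mean(0);H=(A-ca).T@(B-cb)
U,S,V=np.linalg.svd(H);Rm=V.T@np.diag([1,np.sign(np.linalg.det(V.T@U.T))])@U.T
print(Rm,np.degrees(np.arctan2(Rm[1,0],Rm[0,0])),'res',((Rm@(A-ca).T).T+cb-B).round(4).tolist())
g=Rm@(np.array([.040,.028])-ca)+cb;print('grip',g);shift([g[0],g[1],.03])
lab=Rm@(np.array([.010,.037])-ca)+cb
print('label rel',lab-g)
E
```

```text
[0.065 0.   ] [ 0.5416 -0.0503]
[0.065 0.044] [ 0.5623 -0.0133]
[0.053 0.056] [ 0.5791 -0.0079]
[0.025 0.   ] [ 0.5764 -0.0702]
[0.025 0.056] [ 0.6043 -0.0222]
[-0.065  0.   ] [ 0.6526 -0.1137]
[-0.065  0.056] [ 0.6808 -0.0652]
[[-0.839123   -0.54394172]
 [ 0.54394172 -0.839123  ]] 147.047625814444 res [[0.0323, 0.0541], [-0.0124, -0.0198], [-0.0256, -0.0418], [0.031, 0.0523], [-0.0273, -0.0427], [0.0304, 0.0468], [-0.0283, -0.0488]]
grip [ 0.5796041  -0.03329396]
t 12.4667 pos [ 0.5736 -0.0413  0.1418] toolx ang 149.93 z [ 0.002  0.    -1.   ] F [-0.2 -0.9 -0.1] w 0.0855 q [-0.34  0.32  0.39  1.75 -0.13  1.1   1.15]
shift mm [ -1.    9.9 111.8]
label rel [ 0.02027821 -0.02387036]
```

```bash
python3 - <<'E'
from h import *
c=optics.calibration('wrist')
f=lambda x,y:((x+.5)/1.5-.5,(y+.5)/1.5-.5)
L=[((65,0),(337,240)),((65,44),(407,239)),((53,56),(428,258)),((25,0),(339,303)),((25,56),(427,303)),((-65,0),(343,425)),((-65,56),(425,425))]
A=np.array([[l[0][0],-l[0][1]] for l in L],float)/1000;B=np.array([onplane(c,*f(*l[1]),.006)[:2] for l in L])
ca,cb=A.mean(0),B.mean(0);H=(A-ca).T@(B-cb)
U,S,V=np.linalg.svd(H);Rm=V.T@U.T
print(np.linalg.det(Rm),np.degrees(np.arctan2(Rm[1,0],Rm[0,0])),'res',((Rm@(A-ca).T).T+cb-B).round(4).tolist())
g=Rm@(np.array([.040,-.028])-ca)+cb;print('grip',g);shift([g[0],g[1],.03])
E
```

```text
0.9999999999999993 150.5170992988454 res [[-0.0007, -0.0003], [0.0002, 0.001], [-0.0002, 0.0001], [-0.0007, -0.0], [-0.001, 0.0007], [0.0015, -0.0009], [0.0008, -0.0007]]
grip [ 0.57644241 -0.03851092]
t 12.4667 pos [ 0.5736 -0.0413  0.1418] toolx ang 149.93 z [ 0.002  0.    -1.   ] F [-0.2 -0.9 -0.1] w 0.0855 q [-0.34  0.32  0.39  1.75 -0.13  1.1   1.15]
shift mm [ -0.9   3.8 111.8]
```

```bash
python3 -m inch '{"claw":[55,55,55,55,55,55,55],"linear":[[0,1,20],[0,2,45],[0,3,70],[-1,4,85],[-1,4,90],[-1,4,90],[-1,4,90]],"spin":[0,-0.5,-0.5,-0.5,-0.5,-0.5,-0.5]}'; python3 - <<'E'
from h import *
shift([0.5764,-.0385,.02])
im,d=optics.get_image('wrist');cv2.imwrite('pics/w10.png',cv2.resize(im[:,:,::-1],None,fx=1.5,fy=1.5))
E
```

```text
time_s: 13.05
eef_pos: [0.5759, -0.0384, 0.0512]
tool_rot: [-0.802, -3.037, 0.001]
contact_force: [-0.4, -0.8, 0.3]
grip_width: 0.0673
t 13.05 pos [ 0.5759 -0.0384  0.0512] toolx ang 150.43 z [-0.001 -0.    -1.   ] F [-0.4 -0.8  0.3] w 0.0673 q [-0.31  0.44  0.36  1.81 -0.19  0.93  1.19]
shift mm [-0.5  0.2 31.2]
```

View pics/w10.png

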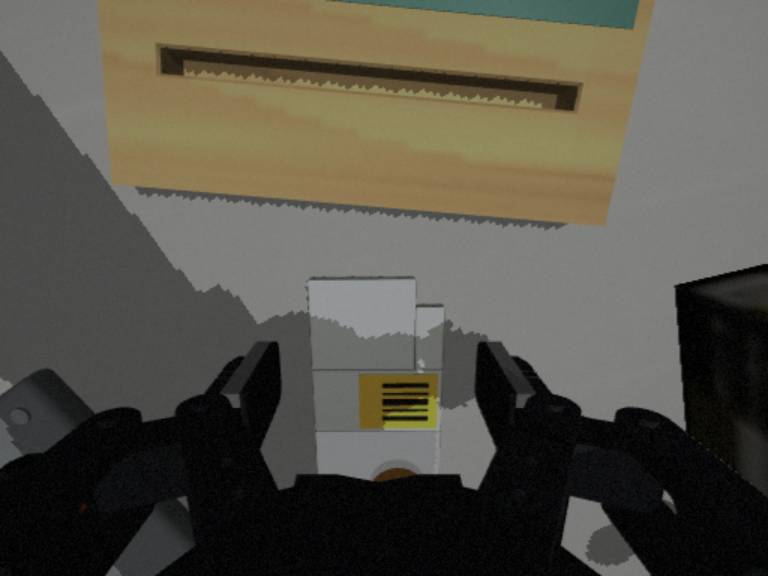

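```bash
python3 -m inch '{"claw":[60,65,65,65,65,65],"linear":[[0,0,10],[0,0,20],[0,0,28],[0,0,32],[0,0,34],[0,0,34]],"spin":[0,0,0,0,0,0]}'; python3 - <<'E'
from h import *
shift([0.5764,-.0385,.02])
im,d=optics.get_image('wrist');cv2.imwrite('pics/w11.png',cv2.resize(im[:,:,::-1],None,fx=1.5,fy=1.5))
E
```

```text
time_s: 13.6
eef_pos: [0.5757, -0.0382, 0.0166]
tool_rot: [-0.801, -3.037, 0.001]
contact_force: [0.0, 0.6, 0.2]
grip_width: 0.0636
t 13.6 pos [ 0.5757 -0.0382  0.0166] toolx ang 150.44 z [-0.001 -0.    -1.   ] F [0.  0.6 0.2] w 0.0636 q [-0.3   0.49  0.35  1.82 -0.21  0.87  1.2 ]
shift mm [-0.8  0.1 -3.4]
```

View pics/w11.png

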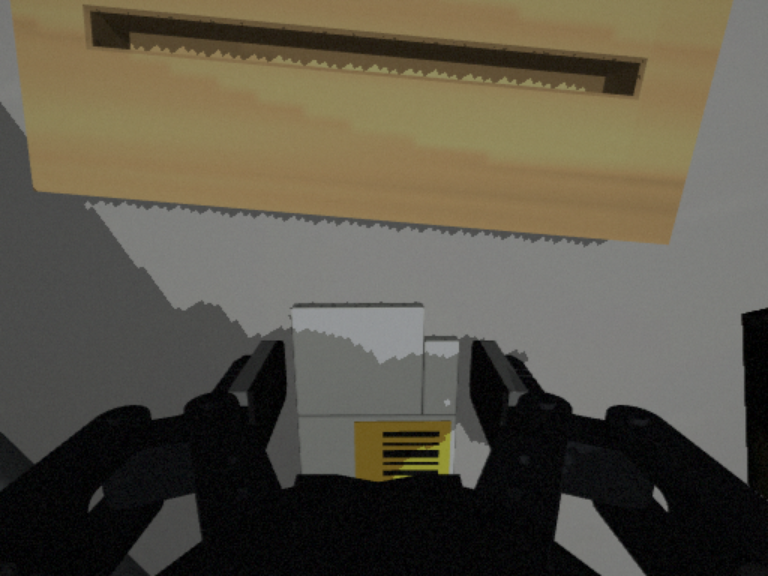

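```bash
python3 - <<'E'
from h import *
c=optics.calibration('wrist');s=readout.read_state();r=R.from_rotvec(s['tool_rot'])
for z in (0,10,15,-19):
  for x in (11,-11):
    p=s['eef_pos']+r.apply(np.array([x,32,z])/1000);print(x,z,(proj(c,p)*1.5).round(0),p[2].round(4))
f=lambda x,y:((x+.5)/1.5-.5,(y+.5)/1.5-.5)
for p in [(291,305),(424,305),(424,340),(458,338),(298,415),(454,415)]:
  q=onplane(c,*f(*p),.006); print(p,(r.inv().apply(q-s['eef_pos'])*1000).round(1))
E
```

```text
11 0 [478. 352.] 0.0171
-11 0 [474. 415.] 0.0171
11 10 [471. 340.] 0.0071
-11 10 [467. 399.] 0.0071
11 15 [468. 334.] 0.0021
-11 15 [465. 391.] 0.0021
11 -19 [493. 382.] 0.0361
-11 -19 [488. 452.] 0.0361
(291, 305) [ 22.9 -27.8  11.1]
(424, 305) [22.9 16.  11.1]
(424, 340) [10.5 16.4 11.1]
(458, 338) [11.2 27.8 11.1]
(298, 415) [-18.  -27.5  11.1]
(454, 415) [-18.1  27.8  11.1]
```

```bash
python3 -m inch '{"claw":[65,65,65,65],"linear":[[-1,0,2],[-2,0,3],[-2,0,4],[-2,0,4]],"spin":[0,0,0,0]}'; python3 -m inch '{"claw":[80,90,110,110,110,110],"linear":[[0,0,0],[0,0,0],[0,0,0],[0,0,0],[0,0,0],[0,0,0]],"spin":[0,0,0,0,0,0]}'; python3 - <<'E'
from h import *
shift([0.5764,-.0385,.02])
im,d=optics.get_image('wrist');cv2.imwrite('pics/w12.png',cv2.resize(im[:,:,::-1],None,fx=1.5,fy=1.5))
E
```

```text
time_s: 13.98
eef_pos: [0.5779, -0.0393, 0.0133]
tool_rot: [0.802, 3.037, 0.0]
contact_force: [0.1, 0.5, 0.2]
grip_width: 0.0636
time_s: 14.48
eef_pos: [0.5791, -0.0397, 0.0155]
tool_rot: [0.801, 3.035, 0.001]
contact_force: [-5.2, -0.8, 19.6]
grip_width: 0.0539
t 14.4833 pos [ 0.5791 -0.0397  0.0155] toolx ang 150.42 z [ 0.003  0.    -1.   ] F [-5.2 -0.8 19.6] w 0.0539 q [-0.29  0.49  0.35  1.82 -0.21  0.86  1.21]
shift mm [ 2.9 -0.3 -4.5]
```

View pics/w12.png

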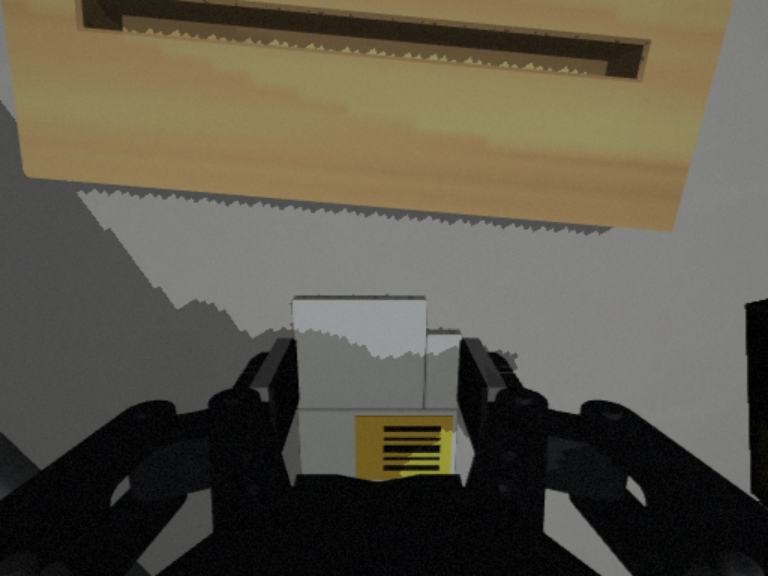

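```bash
python3 -m inch '{"claw":[140,140,140,140,140,140],"linear":[[0,0,-2],[0,0,-4],[0,0,-8],[0,0,-14],[0,0,-20],[0,0,-20]],"spin":[0,0,0,0,0,0]}'; python3 - <<'E'
from h import *
shift([0.5764,-.0385,.02])
im,d=optics.get_image('wrist');cv2.imwrite('pics/w13.png',cv2.resize(im[:,:,::-1],None,fx=1.5,fy=1.5))
im,d=optics.get_image('scene');crop(im[:,:,::-1],150,130,350,280,4,'pics/s6.png')
E
```

```text
time_s: 15.03
eef_pos: [0.5785, -0.0392, 0.0347]
tool_rot: [0.801, 3.036, 0.001]
contact_force: [-0.4, 0.7, -0.7]
grip_width: 0.0534
t 15.0333 pos [ 0.5785 -0.0392  0.0347] toolx ang 150.44 z [ 0.002  0.    -1.   ] F [-0.4  0.7 -0.7] w 0.0534 q [-0.3   0.46  0.36  1.81 -0.2   0.9   1.2 ]
shift mm [ 2.2 -0.5 14.7]
```

View pics/w13.png

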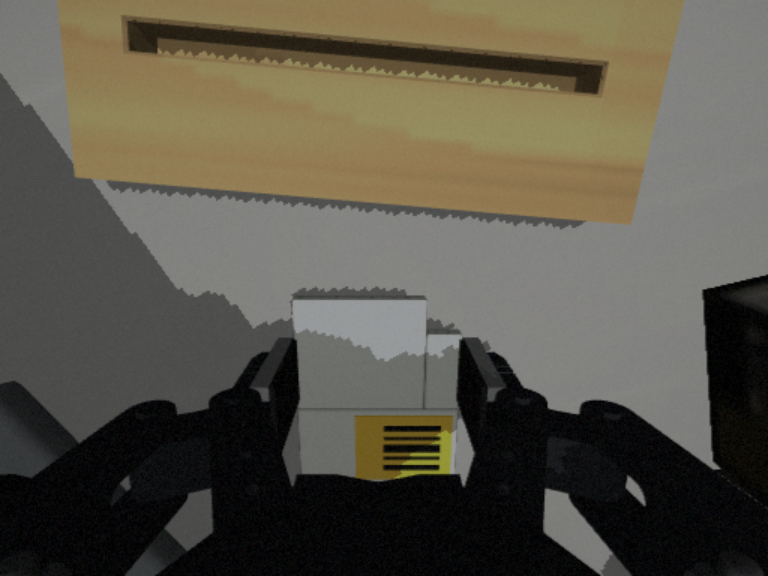

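View pics/s6.png

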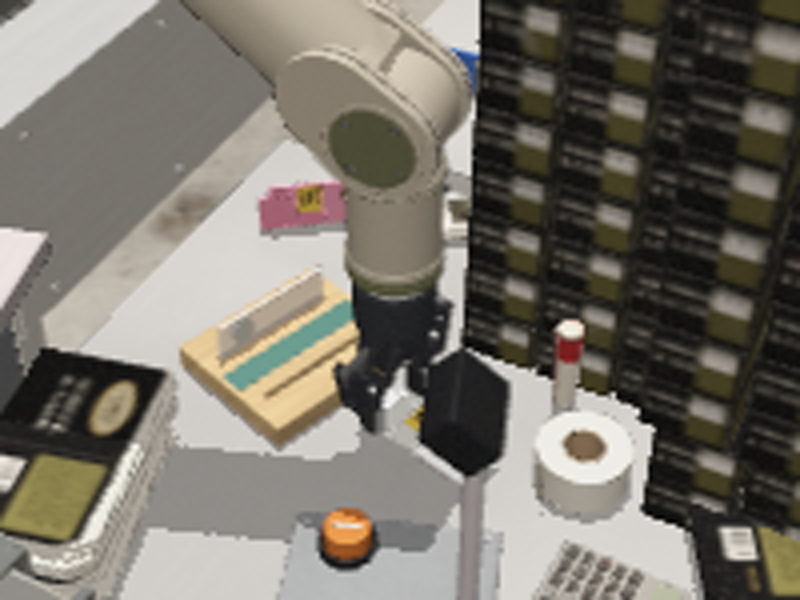

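```bash
python3 -m inch '{"claw":[160,180,200,200,200,200,200,200,200,200,200,200],"linear":[[0,0,-15],[0,0,-45],[0,0,-80],[-5,-10,-110],[-15,-30,-130],[-27,-55,-130],[-39,-80,-130],[-52,-105,-130],[-65,-130,-130],[-78,-155,-130],[-88,-178,-130],[-98,-198,-130]],"spin":[0,0,0,2,4,6,8,10,12,14,16,18]}'; python3 - <<'E'
from h import *
shift([0.564,-.285,.165])
im,d=optics.get_image('scene');crop(im[:,:,::-1],150,130,350,280,4,'pics/s7.png')
E
```

```text
time_s: 16.13
eef_pos: [0.5646, -0.2617, 0.163]
tool_rot: [-1.271, -2.873, 0.001]
contact_force: [-1.0, -0.5, -0.3]
grip_width: 0.0539
t 16.1333 pos [ 0.5646 -0.2617  0.163 ] toolx ang 132.28 z [-0.001 -0.    -1.   ] F [-1.  -0.5 -0.3] w 0.0539 q [-0.06  0.42  0.54  1.6  -0.23  1.18  1.27]
shift mm [-16.8 -16.1  -2. ]
```

View pics/s7.png

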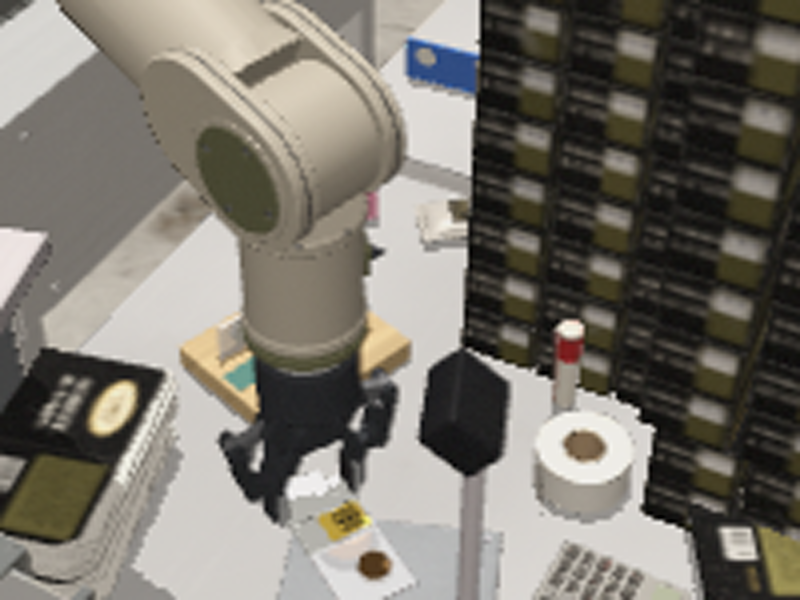

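Held flat, label up. A small final shift onto the pad, then settle.

```bash
python3 -m inch '{"claw":[200,200,200,200,200,200,200,200],"linear":[[-4,-4,0],[-8,-8,0],[-12,-12,0],[-16,-15,0],[-17,-16,0],[-17,-16,0],[-17,-16,0],[-17,-16,0]],"spin":[1,2,2,2,2,2,2,2]}'; python3 - <<'E'
from h import *
shift([0.564,-.285,.165])
c=optics.calibration('wrist');im,d=optics.get_image('wrist');cv2.imwrite('pics/w14.png',cv2.resize(im[:,:,::-1],None,fx=1.5,fy=1.5));np.save('w14d.npy',d)
im2,d2=optics.get_image('scene');crop(im2[:,:,::-1],150,160,350,310,4,'pics/s8.png')
cs=optics.calibration('scene')
h=cv2.cvtColor(im2,cv2.COLOR_RGB2HSV)
m=cv2.inRange(h[250:310,200:280],(20,110,90),(35,255,255));n,l,st,ce=cv2.connectedComponentsWithStats(m)
if n>1:
  i=1+np.argmax(st[1:,4]);u,v=ce[i]+[200,250];print(st[i],'label by z=.155',onplane(cs,u,v,.155),'by depth',bydepth(cs,u,v,d2[int(v),int(u)]))
E
```

```text
time_s: 16.85
eef_pos: [0.5652, -0.2826, 0.1633]
tool_rot: [-1.316, -2.853, -0.001]
contact_force: [1.1, 0.3, -0.4]
grip_width: 0.0538
t 16.85 pos [ 0.5652 -0.2826  0.1633] toolx ang 130.49 z [ 0.  0. -1.] F [ 1.1  0.3 -0.4] w 0.0538 q [-0.02  0.44  0.55  1.58 -0.24  1.19  1.27]
shift mm [-1.1 -2.5 -1.7]
[28 11 13 10 68] label by z=.155 [ 0.59264735 -0.30224867  0.155     ] by depth [ 0.59183118 -0.29939624  0.1512096 ]
```

View pics/w14.png

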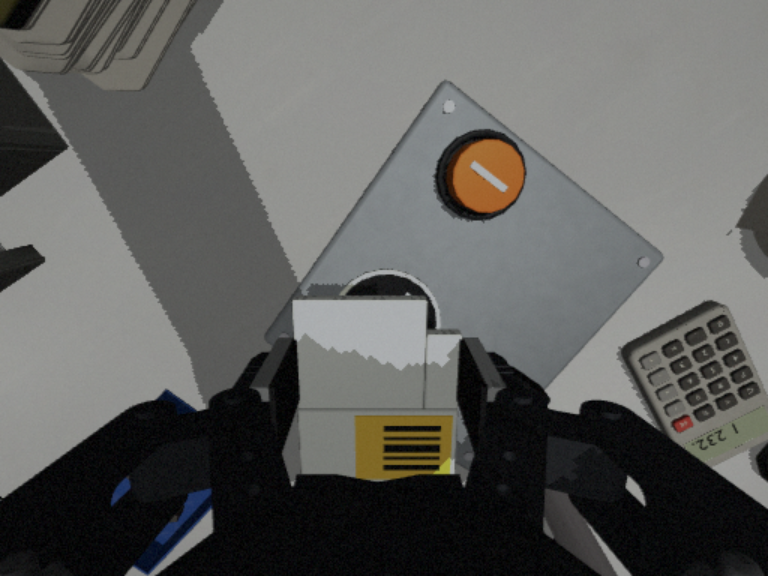

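View pics/s8.png

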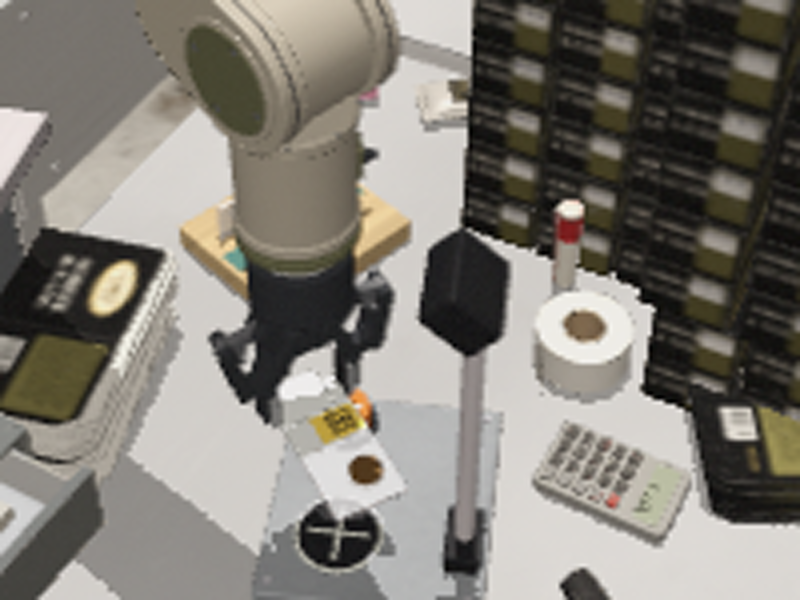

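```bash
python3 -m inch '{"claw":[200,200,200,200,200,200],"linear":[[0,0,0],[0,0,0],[0,0,0],[0,0,0],[0,0,0],[0,0,0]],"spin":[0,0,0,0,0,0]}'; python3 - <<'E'
from h import *
c=optics.calibration('wrist');d=np.load('w14d.npy')
for p in [(330,105),(318,122),(332,125)]: print('cap',bydepth(c,*p,d[p[1],p[0]]).round(4))
print('base',bydepth(c,300,150,d[150,300]).round(4))
for p in [(205,205),(275,205),(205,260),(230,290),(210,300)]: print('slide',bydepth(c,*p,d[p[1],p[0]]).round(4))
s=readout.read_state();print(s['qvel'].round(4),s['eef_pos'])
from cell import workorder
print(workorder.finish_job())
E
```

```text
time_s: 17.45
eef_pos: [0.565, -0.2831, 0.1632]
tool_rot: [-1.317, -2.852, -0.0]
contact_force: [0.1, -0.4, -1.0]
grip_width: 0.0539
cap [ 0.5673 -0.1876  0.0448]
cap [ 0.5694 -0.2035  0.0443]
cap [ 0.5794 -0.198   0.0461]
base [ 0.5794 -0.2298  0.0179]
slide [ 0.5332 -0.2803  0.1539]
slide [ 0.5588 -0.2578  0.1555]
slide [ 0.5514 -0.3033  0.155 ]
slide [ 0.5727 -0.3093  0.1539]
slide [ 0.568  -0.3203  0.1549]
[-0.0012  0.0002 -0.002   0.0019 -0.001   0.001  -0.0002] [ 0.56500761 -0.28313778  0.16324909]
the job is handed in; nothing more can be done
None
```

The job is handed in at about 17.5 s, with the arm holding the notched slide flat over the reader's pad. I got no verdict back, so the results below are my own checks.

**What I did**
1. I pressed the cap with closed fingers until it hit the hard stop. The upward force at the stop was about 42 N. The limit of 40 N is for the arm and gripper body, and only the fingertips touched the cap.
2. I pinched the notched slide on its frosted end and lifted it out of the rack.
3. The moves keep the tool pointing down, so I could not tilt the slide in the grip. I stood it on the free table instead, released it, and tipped it over from its frosted end so the label faced up.
4. I took it again across its long edges, with the pads at about x = 30 to 52 mm. That is inside the allowed zone and clear of the label and the window. Closing briefly pressed the fingertips on the table with about 20 N.
5. I carried it over the pad and handed in while holding it there.

**Last checks**

| Check | Measured |
|---|---|
| Label middle | (0.592, -0.300) m, about 3 mm from the pad middle |
| Label height | about 0.15 m |
| Slide face | level to about 2 mm across its frosted end |
| Cap top | 44 to 46 mm, where home is 44 mm |
| Arm and grip | arm still, grip opening steady at 54 mm |
| Clearance | nothing seen touching the slide except the fingers |

- **Cap reading:** one of the three depth readings was 2 mm above home, which I put down to depth noise.
- **Grip width:** the opening reads 54 mm on a 56 mm slide. The first grip read about 1 mm low in the same way.
- **Other objects:** the roll, glue stick and pouch looked unmoved in the last view. The spare slide was partly hidden then, but stood in its slot in the earlier views.

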